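Unlock the off-cut tray and tip it out into the scrap bin

TASK

Turn the lock lever on the off-cut tray clockwise (seen from above) until it clicks past its detent and frees the tray. Then raise the tray by its handle bar so that all four steel off-cuts slide off into the scrap bin, and lower the tray gently all the way back down, leaving the lock open. Leave the tube, wrench, grinder and bar stock where they are.

Things in the scene. Friction and masses are not known exactly. Their poses are not given: they have to be found in the camera images.
- stand: Fixed steel stand. Origin on the bench below the middle of the tray's hinge line; x runs along the hinge line, y points the way the tray tips (to the bin), z up. Grey hinge cheeks 10 x 24 mm rise to 130 mm at x = +-81 mm; a grey post 38 mm across, 150 mm high, carries the lock at x = 125, y = -70 mm. Base plate 300 x 270 x 8 mm, centred at x = 45, y = -100.
- tray (a joint): Tray hinge: 0 = level, fully down; grows as the handle end (stand -y) rises; stop 1.05 rad; falls back if let go. Locked while lock is below about 1.15. Sheet-metal tray 0.7 kg, 140 mm wide (stand x), 30 mm walls on three sides, floor 120 mm above the bench from stand y = -160 to the open lip at y = +30. Off-cuts start to slide at 0.5 to 0.8 rad.
- tray_hinge (a point): Fixed point in the middle of the tray's hinge line, 120 mm above the bench, with the stand's axes.
- tray_bar (a point): Middle of the tray's handle bar: round dark steel, 12 mm thick, 110 mm long, parallel to the hinge line (stand x), 210 mm from the hinge towards stand -y, 18 mm above the tray floor (138 mm above the bench when down); 45 mm clear gap to the tray's rear wall, nothing above or just beneath it. Turns with the tray.
- lock (a joint): Angle of the lock lever, growing clockwise seen from above; 0 = fully locked, end stop 1.75 rad. Free up to about 0.9; then a spring plunger resists (up to 0.5 N m), with its crest at 1.2; past that the lever snaps on by itself to 1.5 or more and stays. Let go before the crest, it springs back.
- lock_axis (a point): On the vertical axis of the lock, at mid-height of the lever, 181 mm above the bench. The black round hub is 48 mm across, its top 188 mm above the bench.
- lever_mid (a point): On the black lever bar, 55 mm from the lock axis, 181 mm above the bench. Bar radial, 13 mm wide, 174 to 188 mm above the bench; at its end an upright round grip 20 mm across, centred 82 mm from the axis, 174 to 206 mm high. At lock = 0 it points 1.15 rad counter-clockwise from the stand's x axis. What lies under the lever stays below 163 mm.
- bin: Open dark sheet-steel scrap bin, fixed, 170 x 170 x 85 mm high outside, walls and floor 4 mm, under the tray's lip. Origin at the centre of its underside.
- slug_a: Loose plain steel square-bar off-cut 38 x 25 x 25 mm, on the tray. Origin at the centre of its underside.
- slug_b: Loose plain steel off-cut 30 x 30 x 20 mm, on the tray. Origin at the centre of its underside.
- flat: Loose plain steel flat-bar off-cut 40 x 25 x 12 mm, on the tray. Origin at the centre of its underside.
- hex_slug: Loose plain steel hexagonal off-cut, 32 mm over its corners, 22 mm high, on the tray. Origin at the centre of its underside.
- tube: Bystander: upright piece of steel tube, 60 mm across, 140 mm high. Origin at the centre of its underside.
- wrench: Bystander: steel wrench 200 mm long lying on the bench. Origin at the middle of its underside.
- grinder: Bystander: angle grinder, about 250 mm long, 56 mm high, lying on the bench. Origin under the middle of its motor body.
- stock: Bystander: two pieces of steel bar in a stack, 160 x 30 x 45 mm. Origin at the centre of its underside.

How it is judged:
By the outcome, as a careful person would: the job done as asked, in the order asked, and still so for the second after the job is handed in, with the robot touching nothing.
It also fails if it takes over 58 s, if anything falls off the work surface, if the arm or the gripper's body presses on something with over 40 N, if the wrist force passes 120 N, or if a joint passes its speed limit or range.

ROBOT

A 6-joint arm with a two-finger parallel gripper is mounted at the origin on the work surface. World frame = base frame: x ahead of the robot, y to its left, z up, the work surface at z = 0. Lengths are in m, angles in rad, forces in N, time in s.
With the tool pointing down it reaches from about 0.25 to 0.8 m from the base axis. Payload 3.9 kg.
Tool frame: the origin (TCP) lies on the centre line of the jaws, within the pads' length; the fingertips stand 14 mm ahead of it and the grasp point (between the pads) lies 5 mm behind it; z points along the fingers, y is the line along which they close (so a half turn about z gives the same grasp; the last joint's range is limited). The gripper opens to 85 mm and grips with 20 to 120 N. Pads are 22 mm wide; open, the fingers measure 114 mm over their backs; the gripper's body (76 mm by 85 mm) begins 54 mm behind the grasp point. The pads swing forward as they close: fully open they stand 13 mm farther back than shut.
Start: joints at [-1.219, 0.26, -0.138, 1.173, 0, 1.571], TCP at [0.181, -0.493, 0.245] pointing down, gripper open.
Joint ranges: [-2.78, 2.78], [-0.83, 1.72], [-1.28, 1.37], [-1.9, 2.12], [-1.57, 1.48], [-3.14, 3.14]. Speed limits (rad/s): [2.57, 2.57, 3.14, 3.14, 3.14, 3.14].

INTERFACE

Orientations are given as a unit quaternion [w, x, y, z].
In Python, from rig import monitor, imaging, manip, spotter gives the robot as it stands.
- The arm moves only by the tool send_rows, never from a script. Its arguments are lists of equal length, an entry for each row: "dp": the shift along the tool's x, y, z in m, a list of three; "spin": the turn about the tool's z in rad; "jaw": the opening, from -1 (shut) to 1 (fully open). In form: {"dp": [[tx, ty, tz], ...], "spin": [spin, ...], "jaw": [jaw, ...]}. A call has 1 to 5 rows; each row is the pose to reach, as a shift and turn from the pose commanded when the call began, along the tool's axes at that moment; what a row does not reach only later rows make up. A row lasts 1/10 s, in which the tool goes at most 50 mm and 8.59 degrees, less where a joint would pass 70% of its speed; a pose out of reach is approached as far as the arm can. A call with a gripper value outside its range is refused whole. The fingers move at their own pace and stop on an object; the grip force is fixed at half the most. Time passes only in rows, so rows that repeat a pose let the fingers close. It gives the time, the measured TCP pose, the force, the opening and the grip force at its end, in the units of the state.
- monitor.get_obs(): the state, without advancing time (a new reading comes with each control period).
- imaging.grab_frame(name): name is "scene" or "side" or "wrist"; returns a dict with "img" (384x512x3 uint8, blue, green, red), "z_map" (384x512 float32, m along the optical axis (not along the pixel's ray), 0 where there is no reading), "intrinsics" (3x3 intrinsics, pixels), "position" and "attitude" of the camera in the world. Camera axes: x right, y down, z forward; pixel columns grow to the right and rows downward; lengths in m; the calibration is good to about 2 mm. A picture is of the moment at which its call begins.
- manip.sign_off(): hands the job in; it is judged then, once.
Trained networks look in a picture, given as the dict that the camera call returned (one of the last four; its "shot" number tells which), for a name from the list of things; names that differ only in an ending like _2 or _b are one class to them, and where a whole thing is asked for, a point or a joint stands for the part that bears it (a point fixed in the world has none). Each returns a list of dicts, best first, with "confidence" (0 to 1); they miss things now and then, are a little off and sometimes report something else, mostly with a low value. They report only what shows in the picture. A call takes as long as a camera call.
- spotter.look_for(picture, name): "rect" ([left, top, width, height] in pixels, round what is visible of it).
- spotter.trace(picture, name): "mask" (384x512 bool, what is visible of it) and "rect" ([left, top, width, height] in pixels, round what is visible of it).
The state is a dict: "clock": time; "joint_positions": joint angles; "joint_velocities": joint speeds; "joint_efforts": joint torques, N m; "ee_pos": TCP position; "ee_rot": TCP orientation; "ft_force": force on the tool from outside, world axes, zero at the start; "moment": the same for the moment, N m; "opening": opening from 0.0 (shut) to 1.0 (fully open); "grasp_force": force on a finger pad.
Only numpy, scipy, OpenCV 4.12 (cv2) and the standard library are available. Lean on these libraries where they do the work, as an engineer would, in place of code of your own. Each camera call takes 0.05 s, during which the arm holds its last target. There are 200 camera calls.

## Working session

There is one attempt and no reset: what is moved stays moved. The work goes in short steps, Python scripts to look and compute and a tool call to move; the robot and the scene stay as the last step left them, time stands still between calls to the robot, and variables do not carry over. Pictures are saved under pics/ and viewed, at most 10 in all, crops included, and the job is handed in when it is done.

Besides the shell and the picture viewer there is one more tool, called after "Call:" as a command line: name --pt "numbers of a row" for each row, then --argument value for the rest. send_rows: Moves the arm, as the interface text tells. Its arguments: {"type":"object","properties":{"dp":{"type":"array","items":{"type":"array","items":{"type":"number"}}},"spin":{"type":"array","items":{"type":"number"}},"jaw":{"type":"array","items":{"type":"number"}}},"required":["dp","spin","jaw"]}

```bash
mkdir -p pics; ls; cat > h.py <<'E'
import numpy as np, cv2
from scipy.spatial.transform import Rotation as R
from rig import monitor, imaging, manip, spotter
def rot(q): return R.from_quat([q[1],q[2],q[3],q[0]])
def cloud(f):
    K=f["intrinsics"]; z=f["z_map"]; v,u=np.mgrid[:384,:512]
    p=np.stack([(u-K[0,2])/K[0,0]*z,(v-K[1,2])/K[1,1]*z,z],-1)
    w=p@rot(f["attitude"]).as_matrix().T+np.array(f["position"]); w[z==0]=np.nan
    return w
def proj(f,P):
    p=rot(f["attitude"]).inv().apply(np.array(P)-np.array(f["position"])); K=f["intrinsics"]
    return (K[0,0]*p[...,0]/p[...,2]+K[0,2],K[1,1]*p[...,1]/p[...,2]+K[1,2])
E
python3 - <<'E'
from h import *
ims=[]
for n in ["scene","side"]:
    f=imaging.grab_frame(n); ims.append(f["img"]); w=cloud(f)
    print(n,f["position"],f["attitude"])
    for o in ["tray","lock","tray_bar","lever_mid","bin","stand"]:
        try:
            t=spotter.trace(f,o)[:1]
            for d in t:
                p=w[d["mask"]]; print(o,round(d["confidence"],2),d["rect"],np.nanmedian(p,0).round(3),np.nanmin(p,0).round(3),np.nanmax(p,0).round(3))
        except Exception as e: print(o,e)
    np.savez("f_"+n,w=w,img=f["img"])
for n,i in zip(["scene","side"],ims): cv2.imwrite(f"pics/{n}0.png",i)
print(monitor.get_obs())
E
```

```text
pics
scene [1.33858584 0.07852482 0.89521933] [-0.28040768  0.61787198  0.6698439  -0.30152098]
tray 0.84 [157.2, 153.1, 93.5, 52.6] [ 0.43  -0.117  0.124] [ 0.163 -0.323 -0.003] [ 0.545 -0.011  0.153]
lock 0.89 [186.3, 185.3, 27.3, 24.2] [ 0.586 -0.133  0.187] [ 0.47  -0.168  0.12 ] [ 0.629 -0.073  0.208]
tray_bar 0.56 [159.1, 154.9, 95.2, 47.8] [ 0.43  -0.113  0.124] [ 0.196 -0.323 -0.003] [ 0.545 -0.011  0.153]
lever_mid 0.94 [184.3, 186.8, 34.4, 18.7] [ 0.586 -0.134  0.187] [ 0.405 -0.169  0.008] [ 0.629 -0.073  0.208]
bin 0.79 [231.3, 178.1, 72.3, 69.5] [0.462 0.045 0.033] [ 0.285 -0.068 -0.004] [0.582 0.146 0.124]
stand 0.58 [137.4, 155.9, 116.7, 108.2] [ 0.533 -0.14   0.017] [ 0.182 -0.331 -0.004] [ 0.656 -0.003  0.21 ]
side [0.40819825 0.90480389 0.67755979] [ 0.02302238 -0.01829683  0.87003676 -0.49210896]
tray 0.77 [236.9, 147.6, 57.1, 45.1] [ 0.452 -0.126  0.121] [ 0.36  -0.546 -0.004] [ 0.583 -0.009  0.164]
lock 0.61 [211.2, 148.9, 37.9, 16.5] [ 0.572 -0.13   0.18 ] [ 0.509 -0.589 -0.002] [ 0.678 -0.069  0.206]
tray_bar 0.57 [237.7, 150.1, 54.5, 46.2] [ 0.45  -0.124  0.12
[... 373 characters left out ...]
 0.7, 'joint_positions': array([-1.21903383e+00,  2.59953472e-01, -1.38104649e-01,  1.17269656e+00,
        1.31416207e-05,  1.57078589e+00]), 'joint_velocities': array([-0.00027559,  0.00011433, -0.00072118, -0.0004645 , -0.00105963,
       -0.00048329]), 'joint_efforts': array([ 9.84639246e-05, -4.05475903e+01,  2.54186779e+01,  8.38390806e-04,
       -5.63482402e-06,  4.74230788e-07]), 'ee_pos': array([ 0.18089011, -0.49284046,  0.24532698]), 'ee_rot': array([1.93506939e-05, 9.84571811e-01, 1.74980997e-01, 1.01126161e-05]), 'ft_force': array([-0.12783644,  0.03560795, -0.25165628]), 'moment': array([-0.02822104,  0.02650323, -0.01836938]), 'grasp_force': 0.0, 'opening': 1.005168651513412}
```

```bash
python3 - <<'E'
from h import *
a=np.load("f_scene.npz"); b=np.load("f_side.npz")
i1=cv2.resize(a["img"][130:290,110:330],None,fx=3.6,fy=3.6,interpolation=cv2.INTER_CUBIC)
cv2.imwrite("pics/c1.png",i1)
# ortho topdown: x->rows up, 1mm, range x .2...75, y -.4...2
H=np.zeros((550,600,3),np.uint8);Z=np.full((550,600),-1.)
for d in (b,a):
    w=d["w"].reshape(-1,3);c=d["img"].reshape(-1,3)
    r=(750-w[:,0]*1000);k=(200-w[:,1]*1000)
    ok=(r>=1)&(r<549)&(k>=1)&(k<599)
    for rr,kk,z,col in zip(r[ok].astype(int),k[ok].astype(int),w[ok,2],c[ok]):
        s=np.s_[rr-1:rr+2,kk-1:kk+2]; m=Z[s]<z+0.002
        Z[s][m]=z; H[s][m]=col
cv2.imwrite("pics/top.png",H)
for d in (a,b):
    w=d["w"].reshape(-1,3)
    m=(w[:,2]>.192)&(w[:,2]<.215)&(w[:,0]>.3)&(w[:,0]<.75)&(w[:,1]>-.3)&(w[:,1]<.1)
    print("grip",m.sum(),np.median(w[m],0),w[m].min(0),w[m].max(0))
    m=(w[:,2]>.183)&(w[:,2]<.192)&(w[:,0]>.4)&(w[:,0]<.75)&(w[:,1]>-.3)&(w[:,1]<.1)
    print("lever+hub",m.sum()); print(w[m].round(3)[::max(1,m.sum()//30)].tolist())
E
```

```text
grip 70 [ 0.62111716 -0.08228579  0.20284206] [ 0.55897766 -0.1547115   0.19219982] [ 0.62908065 -0.07299849  0.21013811]
lever+hub 275
[[0.545, -0.162, 0.185], [0.546, -0.138, 0.188], [0.552, -0.142, 0.189], [0.556, -0.157, 0.188], [0.556, -0.131, 0.19], [0.563, -0.147, 0.192], [0.564, -0.166, 0.188], [0.564, -0.137, 0.19], [0.567, -0.16, 0.187], [0.567, -0.134, 0.189], [0.571, -0.159, 0.188], [0.573, -0.13, 0.191], [0.577, -0.155, 0.189], [0.573, -0.133, 0.187], [0.579, -0.155, 0.188], [0.578, -0.132, 0.189], [0.582, -0.152, 0.188], [0.582, -0.128, 0.189], [0.586, -0.146, 0.188], [0.582, -0.124, 0.186], [0.587, -0.141, 0.186], [0.587, -0.117, 0.187], [0.589, -0.127, 0.185], [0.59, -0.125, 0.183], [0.597, -0.118, 0.186], [0.6, -0.112, 0.187], [0.604, -0.109, 0.186], [0.61, -0.098, 0.19], [0.615, -0.097, 0.184], [0.626, -0.088, 0.188], [0.626, -0.083, 0.186]]
grip 35 [ 0.61797102 -0.07694652  0.20162692] [ 0.56467098 -0.15330217  0.1923733 ] [ 0.62641015 -0.07178661  0.20688347]
lever+hub 128
[[0.584, -0.165, 0.187], [0.569, -0.155, 0.191], [0.554, -0.163, 0.188], [0.575, -0.149, 0.191], [0.559, -0.155, 0.188], [0.589, -0.147, 0.188], [0.574, -0.14, 0.191], [0.562, -0.145, 0.189], [0.549, -0.148, 0.188], [0.584, -0.136, 0.189], [0.57, -0.135, 0.19], [0.558, -0.139, 0.188], [0.545, -0.147, 0.184], [0.576, -0.131, 0.188], [0.564, -0.135, 0.187], [0.55, -0.13, 0.189], [0.586, -0.124, 0.188], [0.573, -0.127, 0.187], [0.56, -0.128, 0.186], [0.595, -0.119, 0.187], [0.582, -0.124, 0.184], [0.569, -0.124, 0.185], [0.556, -0.126, 0.183], [0.593, -0.109, 0.188], [0.608, -0.101, 0.188], [0.595, -0.101, 0.188], [0.607, -0.095, 0.187], [0.614, -0.079, 0.192], [0.604, -0.093, 0.185], [0.617, -0.076, 0.19], [0.607, -0.089, 0.183], [0.617, -0.075, 0.187]]
```

View pics/c1.png

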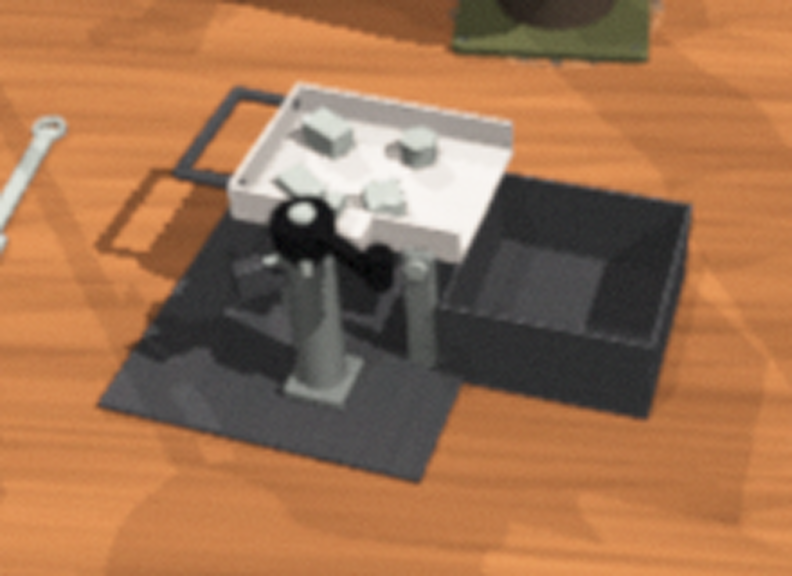

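View pics/top.png

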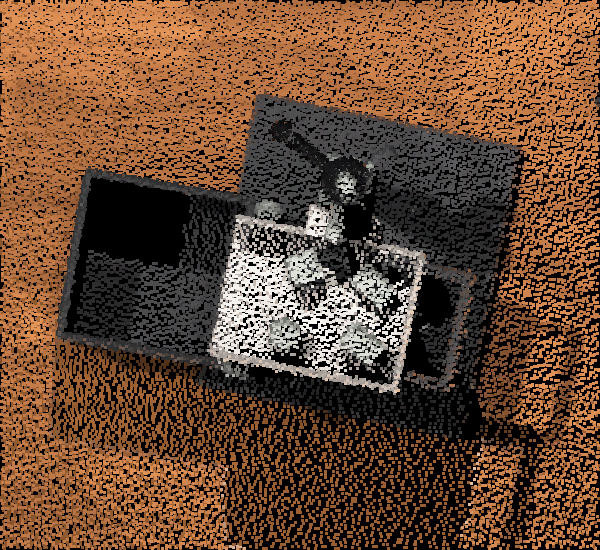

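The pictures show the stand rotated by about -0.20 rad. In the top map (1 px = 1 mm) the hub is at about (346,180), the grip at (280,130), the bar along column 460 over rows 270–385, and the cheeks at (267,211) and (235,370). These match the given dimensions: origin ≈ (0.461, -0.0525), lock ≈ (0.570, -0.146).

Call:
send_rows --pt "0.045 -0.02 0" --pt "0.09 -0.04 0" --pt "0.135 -0.06 0" --pt "0.18 -0.08 0" --pt "0.225 -0.1 0" --spin '[-0.149,-0.298,-0.447,-0.596,-0.745]' --jaw '[0.06,0.06,0.06,0.06,0.06]'

```text
clock: 1.2
ee_pos: [0.3588, -0.3201, 0.2455]
ee_rot: [0.0, 0.852, 0.524, 0.0]
ft_force: [0.8, 0.3, 0.2]
opening: 0.53
grasp_force: 0.0
```

```bash
cat >> h.py <<'E'
def state():
    o=monitor.get_obs(); M=rot(o["ee_rot"]).as_matrix()
    print("t",round(o["clock"],2),"p",o["ee_pos"].round(4),"yang",np.arctan2(M[1,1],M[0,1]).round(3),"zax",M[:,2].round(3),"q",o["joint_positions"].round(2),"F",o["ft_force"].round(1),"open",round(o["opening"],2))
    return o,M
def go(targets,yangs=None,flip=False):
    o,M=state(); y0=np.arctan2(M[1,1],M[0,1])
    for i,t in enumerate(targets):
        d=M.T@(np.array(t)-o["ee_pos"])
        s=0 if yangs is None else -((yangs[i]-y0+np.pi)%(2*np.pi)-np.pi)
        print(d.round(4).tolist(),round(s,3))
E
python3 - <<'E'
from h import *
go([(.618,-.079,.25)],[2.52])
# refine geometry: tray plate yaw & hub centre from stored clouds
O=np.concatenate([np.load(f"f_{n}.npz")["w"].reshape(-1,3) for n in("scene","side")])
def sel(zl,zh,c,r): 
    return O[(O[:,2]>zl)&(O[:,2]<zh)&(np.hypot(O[:,0]-c[0],O[:,1]-c[1])<r)]
h=sel(.184,.193,(.570,-.146),.03); print("hub",cv2.minEnclosingCircle(h[:,:2].astype(np.float32)),h.mean(0))
b=sel(.005,.014,(.5,-.14),.25); print("plate",cv2.minAreaRect(b[:,:2].astype(np.float32)))
t=sel(.146,.156,(.44,-.12),.16); print("walls",cv2.minAreaRect(t[:,:2].astype(np.float32)))
k=sel(.125,.142,(.419,-.258),.07); k=k[k[:,1]<-.235]; print("bar",len(k),k.mean(0),k.min(0),k.max(0),np.polyfit(k[:,0],k[:,1],1))
E
```

```text
t 1.2 p [ 0.3588 -0.3201  0.2455] yang -0.468 zax [ 0.001 -0.001 -1.   ] q [-0.73  0.18 -0.24  1.15 -0.    1.31] F [0.8 0.3 0.2] open 0.53
[0.3321, 0.1224, -0.0044] -2.988
hub ((0.566509485244751, -0.1422424167394638), 0.029367992654442787) [ 0.56958501 -0.1437786   0.18813484]
plate ((0.535311222076416, -0.12848123908042908), (0.45835795998573303, 0.38653555512428284), 78.50831604003906)
walls ((0.4796024560928345, -0.1500677615404129), (0.24174389243125916, 0.2259577065706253), 78.59069061279297)
bar 146 [ 0.4256955  -0.25456267  0.13884566] [ 0.35954386 -0.27445348  0.13206408] [ 0.48281727 -0.23574847  0.14197049] [-0.10861061 -0.20832762]
```

Call:
send_rows --pt "0.04 0.015 0" --pt "0.08 0.03 0" --pt "0.12 0.044 0" --pt "0.16 0.059 0" --pt "0.2 0.074 0" --spin '[-0.149,-0.298,-0.447,-0.596,-0.747]' --jaw '[0.06,0.06,0.06,0.06,0.06]'

```text
clock: 1.7
ee_pos: [0.516, -0.1758, 0.2455]
ee_rot: [0.0, 0.602, 0.798, -0.0]
ft_force: [0.1, -1.2, 0.2]
opening: 0.53
grasp_force: 0.0
```

```bash
python3 -c "
from h import *
go([(.618,-.079,.25)],[2.52])"
```

```text
t 1.7 p [ 0.516  -0.1758  0.2455] yang 0.278 zax [ 0. -0. -1.] q [-0.33  0.29 -0.09  1.19 -0.    0.96] F [ 0.1 -1.2  0.2] open 0.53
[0.0651, 0.1247, -0.0045] -2.242
```

Call:
send_rows --pt "0.016 0.031 -0.002" --pt "0.033 0.062 -0.004" --pt "0.049 0.094 -0.004" --pt "0.065 0.125 -0.004" --pt "0.065 0.125 -0.004" --spin '[-0.149,-0.298,-0.447,-0.596,-0.747]' --jaw '[0.06,0.06,0.06,0.06,0.06]'

```text
clock: 2.2
ee_pos: [0.6209, -0.0779, 0.2486]
ee_rot: [0.001, 0.268, 0.963, 0.001]
ft_force: [-0.6, -1.0, -0.4]
opening: 0.533
grasp_force: 0.0
```

Call:
send_rows --pt "0 0 0" --pt "0 0 0" --pt "0 0 0" --pt "0 0 0" --pt "0 0 0" --spin '[-0.149,-0.298,-0.447,-0.596,-0.747]' --jaw '[0.06,0.06,0.06,0.06,0.06]'

```text
clock: 2.7
ee_pos: [0.6177, -0.081, 0.2492]
ee_rot: [-0.0, -0.1, 0.995, 0.0]
ft_force: [0.7, -0.7, 0.7]
opening: 0.529
grasp_force: 0.0
```

Call:
send_rows --pt "0 0 0" --pt "0 0 0" --pt "0 0 0" --pt "0 0 0" --pt "0 0 0" --spin '[-0.149,-0.298,-0.447,-0.596,-0.747]' --jaw '[0.06,0.06,0.06,0.06,0.06]'

```text
clock: 3.2
ee_pos: [0.6178, -0.081, 0.2492]
ee_rot: [-0.0, -0.455, 0.89, 0.0]
ft_force: [0.1, 1.2, -0.7]
opening: 0.534
grasp_force: 0.0
```

```bash
python3 -c "
from h import *
f=imaging.grab_frame('wrist'); w=cloud(f); cv2.imwrite('pics/w1.png',f['img'])
for n in ['lever_mid','lock']:
  for d in spotter.trace(f,n)[:1]:
    p=w[d['mask']]; print(n,d['confidence'],d['rect']); g=p[(p[:,2]>.198)&(p[:,2]<.213)]; print(len(g),g.mean(0) if len(g) else '', (g.min(0)+g.max(0))/2 if len(g) else '')
    h=p[(p[:,2]>.18)&(p[:,2]<.193)]; print(len(h),h.mean(0),cv2.fitLine(h[:,:2].astype(np.float32),2,0,.01,.01).ravel())
go([(.618,-.079,.25)],[2.52])"
```

```text
lever_mid 0.84 [205.9, 22.0, 143.0, 223.3]
982 [ 0.6167026  -0.08559021  0.20529325] [ 0.61730293 -0.08474259  0.20332175]
8466 [ 0.57410016 -0.13960256  0.18847738] [ 0.61661845  0.78726214  0.57410014 -0.13960256]
lock 0.72 [206.4, 25.4, 145.3, 218.5]
970 [ 0.61668379 -0.08566643  0.20529249] [ 0.61719346 -0.08474259  0.20332175]
8505 [ 0.57401754 -0.13963901  0.18846912] [ 0.6188848   0.78548175  0.5740175  -0.139639  ]
t 3.35 p [ 0.6177 -0.0811  0.2492] yang 2.507 zax [-0.  0. -1.] q [-0.13  0.43  0.13  1.27 -0.   -1.07] F [-0.1 -1.5 -0.6] open 0.53
[-0.0018, 0.001, -0.0008] -0.013
```

View pics/w1.png

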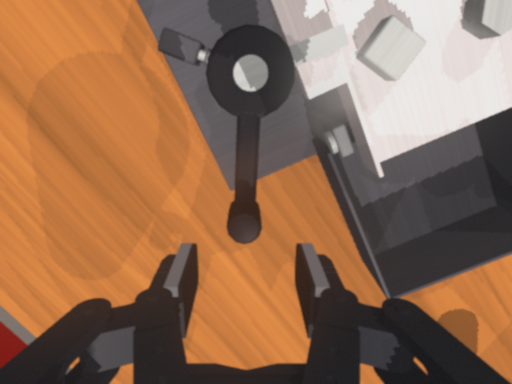

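The wrist view shows the hub at (251,72) and the grip at (244,222), centred between the fingers at columns 190 and 305. I'll go down and turn the lever.

Call:
send_rows --pt "0 0 0.02" --pt "0 0 0.04" --pt "0 0 0.058" --pt "0 0 0.06" --pt "0 0 0.06" --spin '[0,0,0,0,0]' --jaw '[0.06,0.06,0.06,0.06,0.06]'

```text
clock: 3.85
ee_pos: [0.6174, -0.081, 0.189]
ee_rot: [-0.001, -0.452, 0.892, 0.0]
ft_force: [0.5, -0.4, -0.8]
opening: 0.53
grasp_force: 0.0
```

Call:
send_rows --pt "0.0008 -0.0114 0" --pt "0.0032 -0.0227 0" --pt "0.0071 -0.0334 0" --pt "0.0125 -0.0436 0" --pt "0.0193 -0.0528 0" --spin '[0.14,0.28,0.42,0.56,0.7]' --jaw '[0.06,0.06,0.06,0.06,0.06]'

```text
clock: 4.35
ee_pos: [0.65, -0.1281, 0.1909]
ee_rot: [0.001, -0.116, 0.993, -0.0]
ft_force: [-0.3, 0.7, -0.1]
opening: 0.53
grasp_force: 0.3
```

Call:
send_rows --pt "0.0008 -0.0114 0" --pt "0.0032 -0.0227 0" --pt "0.0071 -0.0334 0" --pt "0.0125 -0.0436 0" --pt "0.0193 -0.0528 0" --spin '[0.14,0.28,0.42,0.56,0.7]' --jaw '[0.06,0.06,0.06,0.06,0.06]'

```text
clock: 4.85
ee_pos: [0.6438, -0.1832, 0.1909]
ee_rot: [0.001, 0.231, 0.973, 0.001]
ft_force: [0.4, 2.6, -0.1]
opening: 0.526
grasp_force: 0.5
```

Call:
send_rows --pt "0.0005 -0.008 0" --pt "0.0016 -0.016 0" --pt "0.0016 -0.016 0" --pt "0.0016 -0.016 0" --spin '[0.1,0.2,0.2,0.2]' --jaw '[0.06,0.06,0.06,0.06]'

```text
clock: 5.25
ee_pos: [0.6348, -0.1975, 0.1904]
ee_rot: [0.001, 0.324, 0.946, 0.0]
ft_force: [0.5, -0.2, 0.6]
opening: 0.533
grasp_force: 0.0
```

```bash
python3 -c "
from h import *
f=imaging.grab_frame('wrist'); cv2.imwrite('pics/w2.png',f['img'])
go([(.618,-.079,.25)],[1.37])"
```

```text
t 5.3 p [ 0.6348 -0.1972  0.1902] yang 0.911 zax [ 0.002 -0.    -1.   ] q [-0.3   0.53  0.13  1.18  0.    0.36] F [0.4 0.3 0.1] open 0.53
[0.0856, 0.0832, -0.0599] -0.459
```

View pics/w2.png

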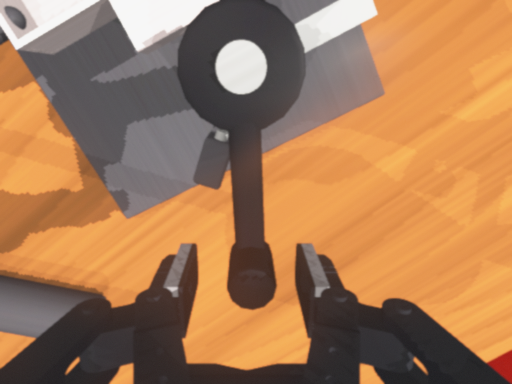

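The lever sits free between the fingers (grip at (251,275), hub at (241,67)) and has snapped past the crest to about 1.6 rad. Next is the bar.

Call:
send_rows --pt "0 0 -0.035" --pt "0 0 -0.07" --pt "0 0 -0.07" --spin '[0,0,0]' --jaw '[0.06,0.06,0.06]'

```text
clock: 5.6
ee_pos: [0.6371, -0.1976, 0.2654]
ee_rot: [0.005, 0.324, 0.946, 0.0]
ft_force: [0.9, -0.8, -0.0]
opening: 0.529
grasp_force: 0.0
```

Call:
send_rows --pt "0.027 -0.036 0" --pt "0.054 -0.072 0" --pt "0.08 -0.108 0" --pt "0.107 -0.144 0" --pt "0.134 -0.18 0" --spin '[-0.1,-0.2,-0.3,-0.4,-0.459]' --jaw '[0.1,0.1,0.1,0.1,0.1]'

```text
clock: 6.1
ee_pos: [0.4165, -0.2571, 0.2592]
ee_rot: [0.0, 0.098, 0.995, -0.0]
ft_force: [0.4, -1.2, 1.1]
opening: 0.55
grasp_force: 0.0
```

Call:
send_rows --pt "0 0 0.02" --pt "0 0 0.02" --spin '[0,0]' --jaw '[0.1,0.1]'

```text
clock: 6.3
ee_pos: [0.4159, -0.2565, 0.2379]
ee_rot: [-0.001, 0.101, 0.995, 0.001]
ft_force: [-1.5, 0.8, -0.2]
opening: 0.548
grasp_force: 0.0
```

```bash
python3 -c "
from h import *
f=imaging.grab_frame('wrist'); w=cloud(f); cv2.imwrite('pics/w3.png',f['img'])
np.save('w3.npy',w)
o,M=state()
p=w.reshape(-1,3); p=p[(p[:,2]>.128)&(p[:,2]<.148)&(np.hypot(p[:,0]-.419,p[:,1]+.256)<.09)]
l=(p-o['ee_pos'])@M   # tool frame
c=l[np.abs(l[:,0])<.03]; c=c[np.abs(c[:,1])<.03]
print('bar pts',len(c),c.mean(0),np.percentile(c,[2,98],axis=0).round(4),'slope',np.polyfit(c[:,0],c[:,1],1), 'x-extent',np.percentile(l[np.abs(l[:,1])<.02][:,0],[1,99]))
go([(.4187,-.2575,.143)],[1.37])"
```

```text
t 6.35 p [ 0.4172 -0.2567  0.2388] yang 1.369 zax [-0.001  0.001 -1.   ] q [-0.55  0.2  -0.23  1.14  0.   -0.35] F [-0.1 -0.2 -0. ] open 0.55
bar pts 1364 [ 0.00106887 -0.00393386  0.09594669] [[-0.0286 -0.0097  0.0937]
 [ 0.0289  0.0017  0.0995]] slope [-0.00196717 -0.00393176] x-extent [-0.05836002  0.05992799]
t 6.35 p [ 0.4172 -0.2567  0.2388] yang 1.369 zax [-0.001  0.001 -1.   ] q [-0.55  0.2  -0.23  1.14  0.   -0.35] F [-0.1 -0.2 -0. ] open 0.55
[-0.0017, -0.0006, 0.0958] -0.001
```

View pics/w3.png

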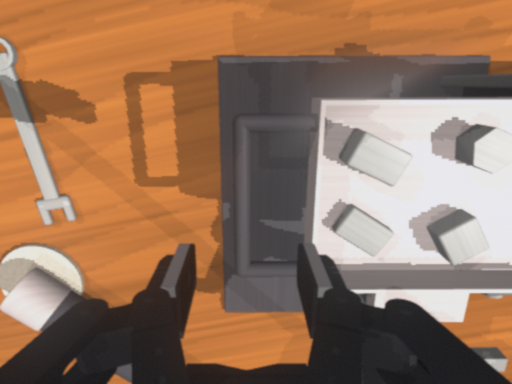

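The wrist view shows the bar at columns 237–250, rows 115–270, between the fingers, with the tray level and clear. I'll go down and grip.

Call:
send_rows --pt "0.001 -0.004 0.03" --pt "0.001 -0.004 0.06" --pt "0.001 -0.004 0.085" --pt "0.001 -0.004 0.105" --pt "0.001 -0.004 0.105" --spin '[0,0,0,0,0]' --jaw '[0.1,0.1,0.1,0.1,0.1]'

```text
clock: 6.85
ee_pos: [0.4157, -0.2596, 0.1322]
ee_rot: [-0.002, 0.1, 0.995, 0.001]
ft_force: [-0.5, 0.5, 0.9]
opening: 0.549
grasp_force: 0.0
```

Call:
send_rows --pt "0 0 0" --pt "0 0 0" --pt "0 0 0" --pt "0 0 0" --pt "0 0 0" --spin '[0,0,0,0,0]' --jaw '[-1,-1,-1,-1,-1]'

```text
clock: 7.35
ee_pos: [0.4179, -0.2601, 0.1359]
ee_rot: [0.002, 0.1, 0.995, 0.001]
ft_force: [2.9, 4.0, 2.9]
opening: 0.118
grasp_force: 58.6
```

```bash
python3 -c "
from h import *
o,M=state(); print(o['grasp_force'])
r=.2108;a=.0855
prev=0
for k in range(7):
  t0=k*.16; c=np.array([np.cos(t0+a),np.sin(t0+a)])*r
  for t in np.linspace(t0,t0+.16,6)[1:]:
    d=np.array([np.cos(t+a),np.sin(t+a)])*r-c; print(round(t,3),'y(+stand) ',round(-d[0],4),'z',round(-d[1],4))
"
```

```text
t 7.35 p [ 0.4179 -0.2601  0.1359] yang 1.37 zax [ 0.004  0.002 -1.   ] q [-0.56  0.28 -0.42  0.87  0.   -0.36] F [2.9 4.  2.9] open 0.12
58.55626165866852
0.032 y(+stand)  0.0007 z -0.0067
0.064 y(+stand)  0.0016 z -0.0134
0.096 y(+stand)  0.0027 z -0.02
0.128 y(+stand)  0.004 z -0.0267
0.16 y(+stand)  0.0056 z -0.0332
0.192 y(+stand)  0.0017 z -0.0065
0.224 y(+stand)  0.0037 z -0.013
0.256 y(+stand)  0.0059 z -0.0194
0.288 y(+stand)  0.0082 z -0.0257
0.32 y(+stand)  0.0108 z -0.0319
0.352 y(+stand)  0.0028 z -0.0062
0.384 y(+stand)  0.0057 z -0.0122
0.416 y(+stand)  0.0089 z -0.0182
0.448 y(+stand)  0.0122 z -0.024
0.48 y(+stand)  0.0157 z -0.0298
0.512 y(+stand)  0.0037 z -0.0056
0.544 y(+stand)  0.0076 z -0.0112
0.576 y(+stand)  0.0116 z -0.0165
0.608 y(+stand)  0.0159 z -0.0218
0.64 y(+stand)  0.0203 z -0.0269
0.672 y(+stand)  0.0046 z -0.005
0.704 y(+stand)  0.0093 z -0.0098
0.736 y(+stand)  0.0141 z -0.0145
0.768 y(+stand)  0.0191 z -0.019
0.8 y(+stand)  0.0243 z -0.0233
0.832 y(+stand)  0.0053 z -0.0042
0.864 y(+stand)  0.0107 z -0.0082
0.896 y(+stand)  0.0163 z -0.012
0.928 y(+stand)  0.0219 z -0.0157
0.96 y(+stand)  0.0277 z -0.0192
0.992 y(+stand)  0.0059 z -0.0033
1.024 y(+stand)  0.0119 z -0.0064
1.056 y(+stand)  0.018 z -0.0093
1.088 y(+stand)  0.0241 z -0.012
1.12 y(+stand)  0.0304 z -0.0145
```

Call:
send_rows --pt "0 0.0007 -0.0067" --pt "0 0.0016 -0.0134" --pt "0 0.0027 -0.02" --pt "0 0.004 -0.0267" --pt "0 0.0056 -0.0332" --spin '[0,0,0,0,0]' --jaw '[-1,-1,-1,-1,-1]'

```text
clock: 7.85
ee_pos: [0.4188, -0.2552, 0.1679]
ee_rot: [0.001, 0.1, 0.995, 0.0]
ft_force: [4.8, 2.8, -8.8]
opening: 0.116
grasp_force: 58.3
```

Call:
send_rows --pt "0 0.0017 -0.0065" --pt "0 0.0037 -0.013" --pt "0 0.0059 -0.0194" --pt "0 0.0082 -0.0257" --pt "0 0.0108 -0.0319" --spin '[0,0,0,0,0]' --jaw '[-1,-1,-1,-1,-1]'

```text
clock: 8.35
ee_pos: [0.4209, -0.2452, 0.2001]
ee_rot: [0.001, 0.1, 0.995, -0.0]
ft_force: [6.3, 0.5, -8.4]
opening: 0.111
grasp_force: 58.3
```

Call:
send_rows --pt "0 0.0028 -0.0062" --pt "0 0.0057 -0.0122" --pt "0 0.0089 -0.0182" --pt "0 0.0122 -0.024" --pt "0 0.0157 -0.0298" --spin '[0,0,0,0,0]' --jaw '[-1,-1,-1,-1,-1]'

```text
clock: 8.85
ee_pos: [0.4238, -0.2306, 0.2302]
ee_rot: [0.001, 0.101, 0.995, -0.001]
ft_force: [5.2, -3.1, -6.8]
opening: 0.117
grasp_force: 58.3
```

Call:
send_rows --pt "0 0.0037 -0.0056" --pt "0 0.0076 -0.0112" --pt "0 0.0116 -0.0165" --pt "0 0.0159 -0.0218" --pt "0 0.0203 -0.0269" --spin '[0,0,0,0,0]' --jaw '[-1,-1,-1,-1,-1]'

```text
clock: 9.35
ee_pos: [0.4277, -0.2117, 0.2576]
ee_rot: [0.001, 0.101, 0.995, -0.003]
ft_force: [3.8, -3.5, -1.9]
opening: 0.111
grasp_force: 58.5
```

Call:
send_rows --pt "0 0.0046 -0.005" --pt "0 0.0093 -0.0098" --pt "0 0.0141 -0.0145" --pt "0 0.0191 -0.019" --pt "0 0.0243 -0.0233" --spin '[0,0,0,0,0]' --jaw '[-1,-1,-1,-1,-1]'

```text
clock: 9.85
ee_pos: [0.4323, -0.1889, 0.2818]
ee_rot: [0.002, 0.101, 0.995, -0.004]
ft_force: [1.0, -7.4, 2.8]
opening: 0.113
grasp_force: 58.6
```

Call:
send_rows --pt "0 0.0053 -0.0042" --pt "0 0.0107 -0.0082" --pt "0 0.0163 -0.012" --pt "0 0.0219 -0.0157" --pt "0 0.0277 -0.0192" --spin '[0,0,0,0,0]' --jaw '[-1,-1,-1,-1,-1]'

```text
clock: 10.35
ee_pos: [0.4376, -0.1627, 0.3021]
ee_rot: [0.002, 0.102, 0.995, -0.006]
ft_force: [-1.6, -10.0, 7.9]
opening: 0.113
grasp_force: 58.7
```

Call:
send_rows --pt "0 0 0" --pt "0 0 0" --pt "0 0 0" --pt "0 0 0" --pt "0 0 0" --spin '[0,0,0,0,0]' --jaw '[-1,-1,-1,-1,-1]'

```text
clock: 10.85
ee_pos: [0.4376, -0.1627, 0.3021]
ee_rot: [0.003, 0.102, 0.995, -0.005]
ft_force: [-2.3, -9.0, 8.5]
opening: 0.112
grasp_force: 58.9
```

```bash
python3 -c "
from h import *
state()
a=imaging.grab_frame('scene'); b=imaging.grab_frame('side')
i=[cv2.resize(f['img'][120:270,150:310],None,fx=2.5,fy=2.5,interpolation=cv2.INTER_CUBIC) for f in (a,b)]
cv2.imwrite('pics/up.png',np.hstack(i))
O=np.array([.4604,-.0525]);B=rot(b['attitude'])
for f in (a,b):
  for n in ['slug_a','flat','hex_slug']:
    w=cloud(f)
    for d in spotter.trace(f,n)[:3]: print(n,round(d['confidence'],2),[int(x) for x in d['rect']],np.nanmedian(w[d['mask']],0).round(3))
"
```

```text
t 10.85 p [ 0.4376 -0.1627  0.3021] yang 1.367 zax [ 0.004 -0.011 -1.   ] q [-0.35  0.14 -0.15  1.28 -0.01 -0.15] F [-2.3 -9.   8.5] open 0.11
slug_a 0.59 [272, 213, 13, 10] [0.492 0.076 0.023]
slug_a 0.44 [252, 203, 14, 11] [0.452 0.023 0.026]
slug_a 0.57 [263, 219, 7, 6] [0.444 0.03  0.028]
flat 0.51 [243, 223, 15, 5] [0.501 0.02  0.015]
```

View pics/up.png

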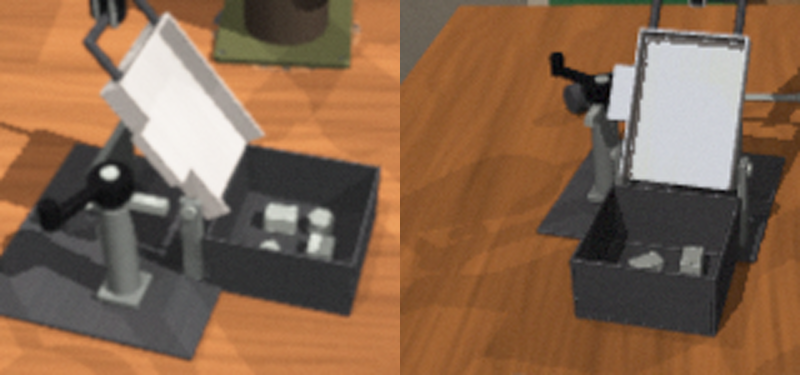

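The tray is tipped and empty. All four off-cuts are in the bin, at crop pixels (280,218), (320,217), (320,245) and (270,247), and the lever is open. I'll lower by reversing the arc.

Call:
send_rows --pt "0 -0.0058 0.0035" --pt "0 -0.0114 0.0072" --pt "0 -0.017 0.011" --pt "0 -0.0224 0.015" --pt "0 -0.0277 0.0192" --spin '[0,0,0,0,0]' --jaw '[-1,-1,-1,-1,-1]'

```text
clock: 11.75
ee_pos: [0.4324, -0.1887, 0.2825]
ee_rot: [0.003, 0.101, 0.995, -0.003]
ft_force: [0.5, -3.2, 3.5]
opening: 0.113
grasp_force: 60.1
```

Call:
send_rows --pt "0 -0.0052 0.0043" --pt "0 -0.0102 0.0088" --pt "0 -0.015 0.0135" --pt "0 -0.0197 0.0183" --pt "0 -0.0243 0.0233" --spin '[0,0,0,0,0]' --jaw '[-1,-1,-1,-1,-1]'

```text
clock: 12.25
ee_pos: [0.4277, -0.2117, 0.258]
ee_rot: [0.002, 0.101, 0.995, -0.002]
ft_force: [1.8, -4.8, 4.5]
opening: 0.115
grasp_force: 61.2
```

Call:
send_rows --pt "0 -0.0044 0.0051" --pt "0 -0.0087 0.0104" --pt "0 -0.0127 0.0157" --pt "0 -0.0166 0.0213" --pt "0 -0.0203 0.0269" --spin '[0,0,0,0,0]' --jaw '[-1,-1,-1,-1,-1]'

```text
clock: 12.75
ee_pos: [0.4238, -0.2308, 0.2301]
ee_rot: [0.002, 0.101, 0.995, -0.001]
ft_force: [3.3, -4.6, 1.6]
opening: 0.111
grasp_force: 62.4
```

Call:
send_rows --pt "0 -0.0035 0.0058" --pt "0 -0.0068 0.0116" --pt "0 -0.01 0.0176" --pt "0 -0.0129 0.0236" --pt "0 -0.0157 0.0298" --spin '[0,0,0,0,0]' --jaw '[-1,-1,-1,-1,-1]'

```text
clock: 13.25
ee_pos: [0.4208, -0.2454, 0.1997]
ee_rot: [0.002, 0.101, 0.995, -0.0]
ft_force: [4.2, -1.8, -0.9]
opening: 0.111
grasp_force: 63.7
```

Call:
send_rows --pt "0 -0.0026 0.0062" --pt "0 -0.0049 0.0125" --pt "0 -0.0071 0.0189" --pt "0 -0.0091 0.0254" --pt "0 -0.0108 0.0319" --spin '[0,0,0,0,0]' --jaw '[-1,-1,-1,-1,-1]'

```text
clock: 13.75
ee_pos: [0.4187, -0.2557, 0.1676]
ee_rot: [0.002, 0.101, 0.995, 0.0]
ft_force: [6.1, -0.6, -1.9]
opening: 0.114
grasp_force: 61.9
```

Call:
send_rows --pt "0 -0.0009 0.0035" --pt "0 -0.0016 0.0065" --pt "0 -0.0023 0.01" --pt "0 -0.0029 0.0132" --pt "0 -0.0035 0.016" --spin '[0,0,0,0,0]' --jaw '[-1,-1,-1,-1,-1]'

```text
clock: 14.25
ee_pos: [0.4181, -0.2587, 0.1517]
ee_rot: [0.002, 0.101, 0.995, 0.001]
ft_force: [5.8, 0.6, -2.9]
opening: 0.114
grasp_force: 61.0
```

Call:
send_rows --pt "0 -0.0006 0.003" --pt "0 -0.0011 0.006" --pt "0 -0.0015 0.009" --pt "0 -0.0018 0.012" --pt "0 -0.002 0.0145" --spin '[0,0,0,0,0]' --jaw '[-1,-1,-1,-1,-1]'

```text
clock: 14.75
ee_pos: [0.4179, -0.26, 0.1393]
ee_rot: [0.002, 0.1, 0.995, 0.001]
ft_force: [-2.1, 6.2, 32.9]
opening: 0.109
grasp_force: 64.6
```

The tray is seated on its stop. I'll ease off and release.

Call:
send_rows --pt "0 0 -0.001" --pt "0 0 -0.001" --pt "0 0 -0.001" --pt "0 0 -0.001" --pt "0 0 -0.001" --spin '[0,0,0,0,0]' --jaw '[-1,0.1,0.1,0.1,0.1]'

```text
clock: 15.25
ee_pos: [0.4153, -0.2604, 0.1374]
ee_rot: [-0.001, 0.101, 0.995, 0.0]
ft_force: [-0.7, 0.1, 0.2]
opening: 0.547
grasp_force: 0.0
```

Call:
send_rows --pt "0 0 -0.03" --pt "0 0 -0.06" --pt "0 0 -0.09" --pt "0 0 -0.12" --pt "0 0 -0.12" --spin '[0,0,0,0,0]' --jaw '[0.1,0.1,0.1,0.1,0.1]'

```text
clock: 15.75
ee_pos: [0.418, -0.2621, 0.2619]
ee_rot: [0.003, 0.101, 0.995, -0.002]
ft_force: [1.1, -1.3, -0.1]
opening: 0.551
grasp_force: 0.0
```

```bash
python3 -c "
from h import *
o,M=state()
g=imaging.grab_frame('wrist'); p=cloud(g).reshape(-1,3); p=p[(p[:,2]>.1)&(p[:,2]<.19)&(np.hypot(p[:,0]-.419,p[:,1]+.256)<.09)]
l=(p-o['ee_pos'])@M; c=p[(np.abs(l[:,0])<.03)&(np.abs(l[:,1])<.02)]; print('bar z pct (was ~.145 top)',np.percentile(c[:,2],[5,50,95]))
a=imaging.grab_frame('scene'); b=imaging.grab_frame('side')
i=[cv2.resize(f['img'][120:270,150:310],None,fx=2.5,fy=2.5,interpolation=cv2.INTER_CUBIC) for f in (a,b)]
cv2.imwrite('pics/end.png',np.hstack(i))
"
```

```text
t 15.75 p [ 0.418  -0.2621  0.2619] yang 1.369 zax [ 0.006 -0.004 -1.   ] q [-0.56  0.19 -0.18  1.19 -0.   -0.36] F [ 1.1 -1.3 -0.1] open 0.55
bar z pct (was ~.145 top) [0.13940229 0.14315436 0.1447023 ]
```

View pics/end.png

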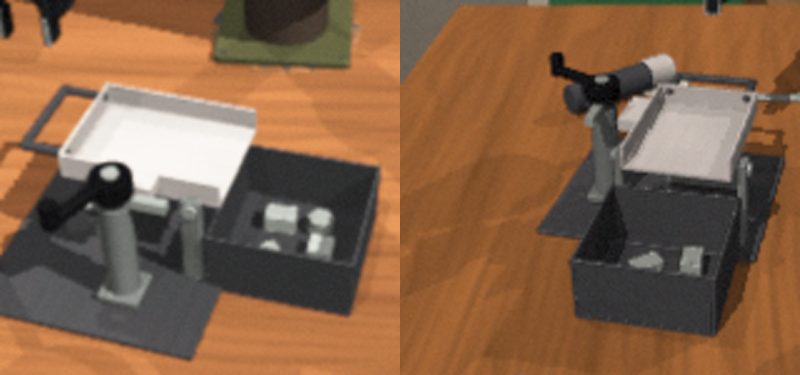

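The tray is level and empty, with the bar top at 0.145 m as before. The four off-cuts are in the bin at (280,218), (320,217), (320,245) and (270,247), the lever is open at (45,215), and the arm is clear.

```bash
python3 -c "
from rig import manip
print(manip.sign_off())"
```

```text
the job is handed in; nothing more can be done
None
```

The lock is open, all four off-cuts are in the scrap bin, the tray is back down level, and the job was handed in at about 16 s on the robot's clock; the tray met its stop with about 33 N on the wrist.

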